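# Clear the pile on the hall console into its valet trays

## Robot

A 7-joint arm with a two-finger parallel gripper is mounted at the origin on the work surface. World frame = base frame: x ahead of the robot, y to its left, z up, the work surface at z = 0. Lengths are in m, angles in rad, forces in N, time in s.
With the tool pointing down it reaches from about 0.35 to 0.9 m from the base axis. Payload 8.1 kg.
Tool frame: the origin (TCP) lies midway between the tips of the shut fingers; the grasp point (between the pads) lies 19 mm behind it; z points along the fingers, y is the line along which they close (so a half turn about z gives the same grasp; the last joint's range is limited). The gripper opens to 92 mm and grips with 3 to 60 N. Pads are 19 mm wide; open, the fingers measure 130 mm over their backs; the gripper's body (75 mm by 190 mm) begins 47 mm behind the grasp point.
Start: joints at [-1.311, 0.434, 0.025, 1.573, -0.012, 1.134, -0.075], TCP at [0.222, 0.584, 0.227] pointing down, gripper open.
Joint ranges: [-2.62, 2.62], [-0.44, 2.09], [-1.27, 1.32], [0.08, 2.57], [-1.32, 4.46], [0.12, 2], [-2.74, 2.74]. Speed limits (rad/s): [2.22, 2.22, 3.01, 3.01, 3.14, 3.14, 3.14].

## Interface

Orientations are given as a rotation vector (axis times angle).
In Python, from cell import arm gives the robot as it stands.
- The arm moves only by the tool carry_out, never from a script. Its arguments are lists of equal length, an entry for each row: "claw": the finger opening in cm, from 0 to 9.18; "delta_pos": the shift along the tool's x, y, z in cm, a list of three; "angular": the turn, a rotation vector about the tool's x, y, z in rad, a list of three. In form: {"claw": [claw, ...], "delta_pos": [[dx, dy, dz], ...], "angular": [[ax, ay, az], ...]}. A call has 1 to 20 rows; each row shifts and turns the commanded pose from where the row before left it, along the tool's axes as they then stand; what a row does not reach is not made up. A row lasts 1/10 s, in which the tool goes at most 50 mm and 8.59 degrees, less where a joint would pass 70% of its speed; a pose out of reach is approached as far as the arm can. A call with a gripper value outside its range is refused whole. The fingers move at their own pace and stop on an object; "force" is the grip in N (left out, the last holds). Time passes only in rows, so rows that do not move let the fingers close. It gives the time, the measured TCP pose, the force, the opening and the grip force at its end, in the units of the state.
- arm.observe(): the state, without advancing time (a new reading comes with each control period).
- arm.get_image(name): name is "scene" or "top"; returns a dict with "frame" (384x512x3 uint8, red, green, blue), "mtx" (3x3 intrinsics, pixels), "T" (4x4, takes a point from camera to world coordinates). Camera axes: x right, y down, z forward; pixel columns grow to the right and rows downward; lengths in m; the calibration is good to about 2 mm. A picture is of the moment at which its call begins. There is no depth.
- arm.sign_off(): hands the job in; it is judged then, once.
Trained networks look in a picture, given as the dict that the camera call returned (one of the last four; its "shot" number tells which), for a name from the list of things; names that differ only in an ending like _2 or _b are one class to them, and where a whole thing is asked for, a point or a joint stands for the part that bears it (a point fixed in the world has none). Each returns a list of dicts, best first, with "conf" (0 to 1); they miss things now and then, are a little off and sometimes report something else, mostly with a low value. They report only what shows in the picture. A call takes as long as a camera call. They do not tell look-alikes from the thing itself.
- arm.look_for(label, picture): "centre" ([column, row] as shares, 0 to 1, of the picture: columns of its width, rows of its height, amid what is visible of it).
- arm.trace(label, picture): "region" (384x512 bool, what is visible of it) and "centre" ([column, row] as shares, 0 to 1, of the picture: columns of its width, rows of its height, amid what is visible of it).
- arm.place_of(label, picture): "centre" ([column, row] as shares, 0 to 1, of the picture: columns of its width, rows of its height: a listed point, or the origin of a listed thing).
The state is a dict: "clock": time; "joints": joint angles; "dq": joint speeds; "joint_efforts": joint torques, N m; "position": TCP position; "ee_rot": TCP orientation; "force": force on the tool from outside, world axes, zero at the start; "ft_torque": the same for the moment, N m; "width": opening from 0.0 (shut) to 1.0 (fully open); "gripper_force": force on a finger pad.
Only numpy, scipy, OpenCV 4.12 (cv2) and the standard library are available. Lean on these libraries where they do the work, as an engineer would, in place of code of your own. Each camera call takes 0.05 s, during which the arm holds its last target. There are 200 camera calls.

## Task

Someone has piled things up on the console by the front door. Take the pile apart from the top down and lay each thing in the wooden tray that fits it: the gate remote in the smallest tray, the round polish tin in the round one, the doorstop wedge in the middle-sized one and the aluminium box in the long one, each right way up, flat on the tray's floor within the rim and square to it. Set things down rather than dropping them, leave the box where it stands until the other three are put away, and do not disturb the bowl of keys or the gel dispenser.

Things in the scene. Friction and masses are not known exactly. Their poses are not given: they have to be found in the camera images.
- remote: Blue plastic gate remote with black and grey buttons on top, 52 x 32 mm, 18 mm thick, about 50 g. At the start it lies flat, at any angle, on top of the polish tin. Origin: centre of its underside; x along its 52 mm length, z up through the buttons.
- polish: Round closed steel shoe-polish tin, 54 mm in diameter, 24 mm high, about 100 g. At the start it stands on one end of the aluminium box, with the remote on it. Origin: centre of its underside; z up along its axis.
- wedge: Wooden doorstop wedge, 90 mm long, 36 mm wide (upright parallel sides), 5 mm high at the thin end, 30 mm at the thick end, about 60 g. At the start it lies across the other end of the aluminium box, overhanging both sides. Origin: centre of its underside; x along its length to the thick end (centre of mass 10 mm that way), z up, slope on top.
- box: Flat closed aluminium box, 136 x 58 mm, 36 mm high, about 300 g, loose. It is the bottom of the pile: polish tin and wedge stand on its two ends (either way round), each centred 41 mm from its middle along x, with 37 mm between them. Origin: centre of its underside; x along its 136 mm length, z up.
- tray_small: Smallest rectangular low wooden tray fixed to the console, inside 68 x 48 mm, 5 mm rim all round. Its floor is 4 mm and its rim's top 7 mm above the console. Place of the gate remote, which has 8 mm to spare on every side. Origin: centre of its underside, on the console; z up; x along its long side.
- tray_round: Round low wooden tray fixed to the console, inside 70 mm in diameter, 5 mm rim all round. Its floor is 4 mm and its rim's top 7 mm above the console. Place of the shoe-polish tin, which has 8 mm to spare on every side. Origin: centre of its underside, on the console; z up.
- tray_medium: Middle-sized rectangular low wooden tray fixed to the console, inside 106 x 52 mm, 5 mm rim all round. Its floor is 4 mm and its rim's top 7 mm above the console. Place of the doorstop wedge (either end forward), which has 8 mm to spare on every side. Origin: centre of its underside, on the console; z up; x along its long side.
- tray_long: Largest rectangular low wooden tray fixed to the console, inside 152 x 74 mm, 5 mm rim all round. Its floor is 4 mm and its rim's top 7 mm above the console. Place of the aluminium box (either end forward), which has 8 mm to spare on every side. Origin: centre of its underside, on the console; z up; x along its long side.
- bowl: Low glass bowl of keys, 120 mm across at the rim, 34 mm high; loose, to be left alone. Origin: centre of its underside.
- dispenser: Steel push dispenser for hand gel, 62 mm in diameter, 157 mm high; loose, to be left alone. Origin: centre of its underside.
There are look-alikes about, which are no part of the job. Of the things shaped like the wedge, the wooden one is meant.

How it is judged:
At the end, for the whole second after the job is handed in: Each thing in its own tray: centred within 14 mm, underside on the tray floor (2 to 6.5 mm above the tray's underside), upright within 0.1 rad, remote, wedge and box within 0.25 rad of the tray's length (either way round); all released and at rest (horizontal distance between remote and tray_small below 0.014 m and z of remote in the frame of tray_small between 0.002 and 0.0065 m and angle between each of remote, polish, wedge, box's own z axis and vertical below 0.1 rad and angle between the x axis of remote and the x axis of tray_small, either way round below 0.25 rad and linear speed of each of remote, polish, wedge, box below 0.02 m/s and horizontal distance between polish and tray_round below 0.014 m and z of polish in the frame of tray_round between 0.002 and 0.0065 m and horizontal distance between wedge and tray_medium below 0.014 m and z of wedge in the frame of tray_medium between 0.002 and 0.0065 m and angle between the x axis of wedge and the x axis of tray_medium, either way round below 0.25 rad and horizontal distance between box and tray_long below 0.014 m and z of box in the frame of tray_long between 0.002 and 0.0065 m and angle between the x axis of box and the x axis of tray_long, either way round below 0.25 rad); the robot touches nothing.
It fails at once if the bowl of keys was pushed or tipped (distance of bowl from where it was at the start of the episode above 0.03 m or angle between bowl's own z axis and vertical above 0.5 rad).
It fails at once if the gel dispenser was pushed or tipped (distance of dispenser from where it was at the start of the episode above 0.03 m or angle between dispenser's own z axis and vertical above 0.5 rad).
It fails at once if the aluminium box was moved away before the three things on it had been put in their trays (distance of box from where it was at the start of the episode above 0.03 m and (horizontal distance between remote and tray_small above 0.03 m or horizontal distance between polish and tray_round above 0.03 m or horizontal distance between wedge and tray_medium above 0.03 m)).
It fails at once if a thing was dropped into its tray instead of being set down (over 0.7 m/s just above it) ((horizontal distance between remote and tray_small below 0.04 m and z of remote in the frame of tray_small below 0.035 m and linear speed of remote above 0.7 m/s) or (horizontal distance between polish and tray_round below 0.04 m and z of polish in the frame of tray_round below 0.035 m and linear speed of polish above 0.7 m/s) or (horizontal distance between wedge and tray_medium below 0.04 m and z of wedge in the frame of tray_medium below 0.035 m and linear speed of wedge above 0.7 m/s) or (horizontal distance between box and tray_long below 0.04 m and z of box in the frame of tray_long below 0.035 m and linear speed of box above 0.7 m/s)).
It also fails if it takes over 112 s, if anything falls off the work surface, if the arm or the gripper's body presses on something with over 40 N, if the wrist force passes 120 N, or if a joint passes its speed limit or range.

## Working session

There is one attempt and no reset: what is moved stays moved. The work goes in short steps, Python scripts to look and compute and a tool call to move; the robot and the scene stay as the last step left them, time stands still between calls to the robot, and variables do not carry over. Pictures are saved under pics/ and viewed, at most 14 in all, crops included, and the job is handed in when it is done.

Besides the shell and the picture viewer there is one more tool, called after ">>>" as name(argument=value, ...), one argument or row to a line, values as JSON. carry_out: Moves the arm, as the interface text tells. Its arguments: {"type":"object","properties":{"claw":{"type":"array","items":{"type":"number"}},"delta_pos":{"type":"array","items":{"type":"array","items":{"type":"number"}}},"angular":{"type":"array","items":{"type":"array","items":{"type":"number"}}},"force":{"type":"number"}},"required":["claw","delta_pos","angular"]}

```bash
ls; mkdir -p pics; python3 - <<'E'
from cell import arm
import cv2,pickle
s=arm.observe(); print({k:s[k] for k in('clock','position','ee_rot','width','force')})
for n in('scene','top'):
    p=arm.get_image(n); cv2.imwrite(f'pics/{n}0.png',cv2.cvtColor(p['frame'],cv2.COLOR_RGB2BGR))
    print(n,p['mtx'].tolist(),p['T'].round(4).tolist())
    for l in 'remote polish wedge box tray_small tray_round tray_medium tray_long bowl dispenser'.split():
        print(l,[( (r['centre'][0]*512).__round__(1),(r['centre'][1]*384).__round__(1),round(r['conf'],2)) for r in arm.place_of(l,p)])
E
```

```text
pics
{'clock': 0.0, 'position': array([0.22167853, 0.58380252, 0.22593911]), 'ee_rot': array([-5.66875729e-01, -3.08984360e+00,  2.52523299e-03]), 'width': 1.0029777158355786, 'force': array([ 0.0984269 , -0.05395354, -0.36615884])}
scene [[483.1523488659859, 0.0, 255.62834862988905], [0.0, 483.1523488659859, 193.23096900702478], [0.0, 0.0, 1.0]] [[0.4671, 0.5432, -0.6977, 1.3248], [0.8841, -0.2976, 0.3602, -0.3749], [-0.012, -0.7851, -0.6193, 0.8566], [0.0, 0.0, 0.0, 1.0]]
remote [(256.1, 212.4, 0.66), (258.1, 201.7, 0.56)]
polish [(254.6, 221.2, 0.74)]
wedge [(266.1, 174.5, 0.81), (258.2, 200.1, 0.74), (122.1, 226.7, 0.61)]
box [(254.7, 221.5, 0.86)]
tray_small [(233.9, 288.8, 0.82)]
tray_round []
tray_medium [(335.4, 190.8, 0.87)]
tray_long [(335.1, 233.9, 0.88), (256.1, 222.6, 0.58)]
bowl [(158.3, 342.8, 0.65)]
dispenser [(402.0, 219.4, 0.69)]
top [[458.6951278699865, 0.0, 261.45352386373463], [0.0, 458.6951278699865, 190.52831865035435], [0.0, 0.0, 1.0]] [[-0.0274, -0.9813, 0.1905, 0.2352], [-0.9996, 0.0256, -0.0122, 0.0558], [0.0071, -0.1907, -0.9816, 1.2411], [0.0, 0.0, 0.0, 1.0]]
remote [(260.3, 179.2, 0.67)]
polish [(262.3, 180.9, 0.6)]
wedge [(370.9, 240.6, 0.81), (210.5, 255.5, 0.73), (164.9, 282.4, 0.68), (240.7, 203.7, 0.61), (305.4, 132.4, 0.27)]
box [(253.7, 192.5, 0.66)]
tray_small [(303.0, 132.8, 0.87)]
tray_round [(378.4, 192.6, 0.74)]
tray_medium [(154.9, 204.4, 0.59)]
tray_long [(197.4, 146.2, 0.98), (240.6, 202.3, 0.64)]
bowl [(372.2, 110.2, 0.72), (303.2, 131.0, 0.39)]
dispenser [(129.5, 141.4, 0.79)]
```

```bash
python3 - <<'E'
import cv2
a=cv2.imread('pics/top0.png'); cv2.imwrite('pics/top0c.png',cv2.resize(a[80:310,90:430],None,fx=2.35,fy=2.35,interpolation=cv2.INTER_CUBIC))
E
```

```text
(no output)
```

View pics/scene0.png

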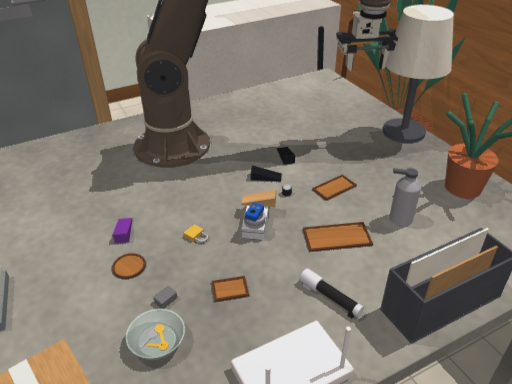

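View pics/top0c.png

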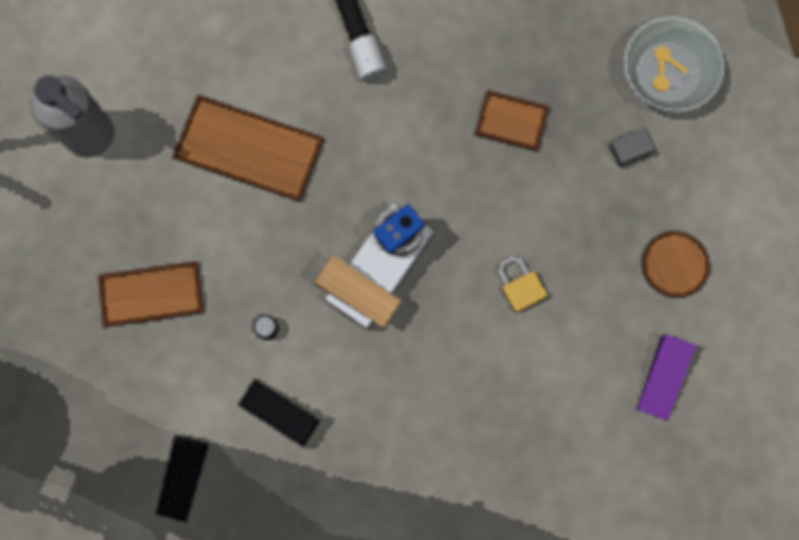

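The pile stands mid-picture, with remote on tin at about (260,179) in the top view and the wooden wedge at about (241,204). Long tray is at (197,143), medium at (155,204), small at (307,132), round at (378,192). The black and purple wedges are decoys. Next I'll fit the models to the traced silhouettes.

```bash
cat > h.py <<'E'
from cell import arm
import numpy as np, cv2
from scipy.optimize import minimize
from scipy.spatial.transform import Rotation as R
def boxpts(l,w,h0,h1=None):
    h1=h0 if h1 is None else h1   # h0 at -x end, h1 at +x end
    return np.array([[sx*l/2,sy*w/2,z] for sx in(-1,1) for sy in(-1,1) for z in(0,h0 if sx<0 else h1)])
def cyl(d,h):
    a=np.linspace(0,2*np.pi,40,endpoint=False)
    return np.array([[d/2*np.cos(t),d/2*np.sin(t),z] for t in a for z in(0,h)])
M=dict(remote=boxpts(.052,.032,.018),polish=cyl(.054,.024),wedge=boxpts(.09,.036,.005,.03),box=boxpts(.136,.058,.036),
 tray_small=boxpts(.078,.058,.007),tray_round=cyl(.08,.007),tray_medium=boxpts(.116,.062,.007),tray_long=boxpts(.162,.084,.007))
def proj(P,p):
    T=np.linalg.inv(p['T']); c=P@T[:3,:3].T+T[:3,3]; u=c@p['mtx'].T; return u[:,:2]/u[:,2:]
def ray(px,p,z):
    d=p['T'][:3,:3]@np.linalg.inv(p['mtx'])@[*px,1]; o=p['T'][:3,3]; return o+d*(z-o[2])/d[2]
def place(l,x,z0):
    c,s=np.cos(x[2]),np.sin(x[2]); return M[l]@np.array([[c,-s,0],[s,c,0],[0,0,1]]).T+[x[0],x[1],z0]
def hull(l,x,z0,p):
    m=np.zeros((384*2,512*2),np.uint8); q=cv2.convexHull(proj(place(l,x,z0),p).astype(np.float32))
    cv2.fillConvexPoly(m,np.round((q+.5)*2*16).astype(np.int32),1,shift=4); return m>0
def fit(l,z0,obs,x0,occ=()):
    """obs: list of (picture, mask); occ: (label,x,z0) things in front"""
    big=[(p,cv2.resize(m.astype(np.float32),None,fx=2,fy=2)>.5,np.any([hull(*o,p) for o in occ],axis=0) if occ else None) for p,m in obs]
    def cost(x):
        c=0
        for p,m,o in big:
            h=hull(l,x,z0,p)
            if o is not None: h=h&~o; m=m&~o
            c+=1-(h&m).sum()/max((h|m).sum(),1)
        return c/len(big)
    best=None
    for y in (np.arange(0,2*np.pi,np.pi/6) if len(x0)<3 else [x0[2]]):
        s=np.array([x0[0],x0[1],y])
        r=minimize(cost,s,method='Nelder-Mead',options=dict(initial_simplex=s+np.array([[0,0,0],[.01,0,0],[0,.01,0],[0,0,.25]]),xatol=1e-4,fatol=1e-4))
        if best is None or r.fun<best.fun: best=r
    return best.x,best.fun
def masks(l,p,xy,tol=25):
    """trace nearest to expected pixel"""
    r=[q for q in arm.trace(l,p) if np.hypot(q['centre'][0]*512-xy[0],q['centre'][1]*384-xy[1])<tol]
    return r[0]['region'] if r else None
E
cat > m1.py <<'E'
from h import *
S=arm.get_image('scene');T=arm.get_image('top')
res={}
def go(l,z0,tp,zc):
    w=ray(tp,T,zc); obs=[]
    for p in(T,S):
        q=proj(np.array([[w[0],w[1],zc]]),p)[0]; m=masks(l,p,q,18)
        if m is not None: obs.append((p,m))
    for o in ([obs] if len(obs)<2 else [obs,obs[:1]]):
        if o:
            x,c=fit(l,z0,o,w[:2]); print(l,len(o),x.round(4),round(c,3))
            res.setdefault(l,x)
go('remote',.06,(260.3,176),.07); go('polish',.036,(261,180),.05); go('wedge',.036,(241,204),.05)
for l,t in dict(tray_small=(307,132),tray_round=(378,192),tray_medium=(155,204),tray_long=(197,143)).items(): go(l,0,t,.005)
import pickle; pickle.dump(res,open('res.pkl','wb'))
w,q=res['wedge'],res['remote']
for p in(T,S):
    for l,k in dict(remote=.06,wedge=.036).items():
        print(l,[proj(place(l,res[l],k),p).mean(0).round(1)])
    m=masks('box',p,proj(np.array([[*(w+q)[:2]/2,.03]]),p)[0])
    print(m is not None and m.sum())
E
python3 m1.py
```

```text
remote 2 [0.5001 0.0456 2.2253] 0.135
remote 1 [ 0.4995  0.0456 -0.9523] 0.072
polish 2 [0.5005 0.0464 0.4467] 0.667
polish 1 [0.5005 0.0454 0.449 ] 0.747
wedge 2 [0.4341 0.0939 0.9848] 0.118
wedge 1 [0.4331 0.0934 7.2684] 0.045
tray_small 2 [ 0.6438 -0.0924  1.256 ] 0.085
tray_small 1 [ 0.6431 -0.0915  1.2498] 0.061
tray_round 2 [ 0.4639 -0.2776  1.0999] 0.122
tray_round 1 [ 0.4645 -0.275   0.6827] 0.15
tray_medium 2 [0.4448 0.3356 1.6759] 0.059
tray_medium 1 [0.4447 0.3363 1.6902] 0.045
tray_long 2 [0.6184 0.2212 1.1953] 0.047
tray_long 1 [0.6183 0.2224 1.1974] 0.042
remote [array([259.4, 176.6])]
wedge [array([241.8, 203.4])]
369
remote [array([254. , 211.3])]
wedge [array([258.8, 198.5])]
False
```

```bash
cat > plan.py <<'E'
from h import *
def plan(x,y,z,yaw=None,half=True):
    s=arm.observe(); A=R.from_rotvec(s['ee_rot']).as_matrix()
    d=100*A.T@(np.array([x,y,z])-s['position'])
    a=np.arctan2(A[1,1],A[0,1]); out=dict(t=round(float(s['clock']),2),pos=s['position'].round(4),tilt=round(float(np.degrees(np.arccos(-A[2,2]))),2),d_cm=d.round(2),closing=round(a,3),q7=round(float(s['joints'][6]),2))
    if yaw is not None:
        e=(yaw-a+np.pi/2)%np.pi-np.pi/2 if half else (yaw-a+np.pi)%(2*np.pi)-np.pi
        out['turn_toolz']=round(-e,3)   # tool z is down
        c=R.from_rotvec([0,0,-e]).as_matrix(); out['d_after_turn']=(c.T@d).round(2)
    print(out)
E
python3 - <<'E'
from plan import *
import pickle
res=pickle.load(open('res.pkl','rb'))
S=arm.get_image('scene');T=arm.get_image('top')
x=res['wedge']
mt=masks('wedge',T,(242,203.4),12);ms=masks('wedge',S,(258.8,199),12)
for y in(x[2],x[2]+np.pi):
  for o in ([(T,mt),(S,ms)],[(T,mt)],[(S,ms)]): print(fit('wedge',.036,o,[x[0],x[1],y]))
a=cv2.cvtColor(S['frame'],cv2.COLOR_RGB2BGR)[170:255,210:310]
cv2.imwrite('pics/c1.png',cv2.resize(a,None,fx=6,fy=6,interpolation=cv2.INTER_CUBIC))
q=res['remote'];plan(q[0],q[1],.16,q[2]-np.pi/2)
E
```

```text
(array([0.43417024, 0.09391818, 0.98483322]), np.float64(0.09462745895027924))
(array([0.43413996, 0.09389173, 0.98477118]), np.float64(0.05708937763219468))
(array([0.43421572, 0.09232859, 0.99291662]), np.float64(0.11820083682008364))
(array([0.43427203, 0.09528052, 4.0889529 ]), np.float64(0.19534398870263092))
(array([0.43472636, 0.09514574, 4.07769119]), np.float64(0.06364922206506363))
(array([0.43243258, 0.09618789, 4.31154227]), np.float64(0.30743879472693036))
{'t': 2.2, 'pos': array([0.2218, 0.5843, 0.2268]), 'tilt': 0.0, 'd_cm': array([-45.13, -40.49,   6.67]), 'closing': np.float64(1.208), 'q7': -0.08, 'turn_toolz': np.float64(0.554), 'd_after_turn': array([-59.68, -10.71,   6.67])}
```

View pics/c1.png

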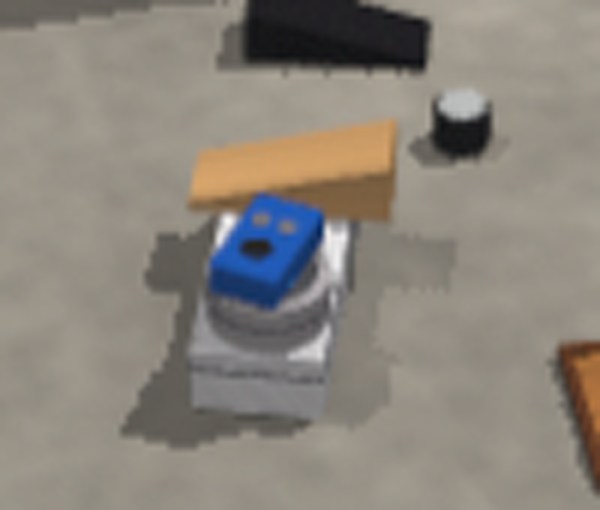

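The crop shows the wedge's thick end on the right (towards +y), which matches the fit at yaw 0.985. The remote sits centred on the tin. I'm moving above the remote.

>>> carry_out(
  claw=[7, 7, 7, 7, 7, 7, 7, 7, 7, 7, 7, 7, 7, 7, 7, 7, 7, 7, 7, 7],
  delta_pos=[
    [0, 0, 0],
    [0, 0, 0],
    [0, 0, 0],
    [0, 0, 0],
    [-3.73, -0.67, 0.2],
    [-3.73, -0.67, 0.2],
    [-3.73, -0.67, 0.2],
    [-3.73, -0.67, 0.2],
    [-3.73, -0.67, 0.2],
    [-3.73, -0.67, 0.2],
    [-3.73, -0.67, 0.2],
    [-3.73, -0.67, 0.2],
    [-3.73, -0.67, 0.2],
    [-3.73, -0.67, 0.2],
    [-3.73, -0.67, 0.2],
    [-3.73, -0.67, 0.2],
    [-3.73, -0.67, 0.2],
    [-3.73, -0.67, 0.2],
    [-3.73, -0.67, 0.2],
    [-3.73, -0.67, 0.2],
  ],
  angular=[
    [0, 0, 0.138],
    [0, 0, 0.138],
    [0, 0, 0.138],
    [0, 0, 0.138],
    [0, 0, 0],
    [0, 0, 0],
    [0, 0, 0],
    [0, 0, 0],
    [0, 0, 0],
    [0, 0, 0],
    [0, 0, 0],
    [0, 0, 0],
    [0, 0, 0],
    [0, 0, 0],
    [0, 0, 0],
    [0, 0, 0],
    [0, 0, 0],
    [0, 0, 0],
    [0, 0, 0],
    [0, 0, 0],
  ],
  force=15,
)

```text
clock: 4.2
position: [0.5015, 0.0446, 0.1949]
ee_rot: [1.387, 2.818, 0.001]
force: [1.2, 0.6, 1.2]
width: 0.762
gripper_force: 0.0
```

```bash
python3 -c "
from plan import *
plan(.4998,.0456,.066,2.2253-np.pi/2)"
```

```text
{'t': 4.2, 'pos': array([0.5015, 0.0446, 0.1949]), 'tilt': 0.04, 'd_cm': array([ 0.18, -0.09, 12.89]), 'closing': np.float64(0.656), 'q7': 0.61, 'turn_toolz': np.float64(0.002), 'd_after_turn': array([ 0.18, -0.09, 12.89])}
```

>>> carry_out(
  claw=[7, 7, 7, 7, 7, 7, 7, 7, 2, 2, 2, 2, 2, 2],
  delta_pos=[
    [0.09, -0.05, 2.5],
    [0.09, -0.04, 2.5],
    [0, 0, 2.5],
    [0, 0, 2.5],
    [0, 0, 1.5],
    [0, 0, 1.0],
    [0, 0, 0.4],
    [0, 0, 0],
    [0, 0, 0],
    [0, 0, 0],
    [0, 0, 0],
    [0, 0, 0],
    [0, 0, 0],
    [0, 0, 0],
  ],
  angular=[
    [0, 0, 0],
    [0, 0, 0],
    [0, 0, 0],
    [0, 0, 0],
    [0, 0, 0],
    [0, 0, 0],
    [0, 0, 0],
    [0, 0, 0],
    [0, 0, 0],
    [0, 0, 0],
    [0, 0, 0],
    [0, 0, 0],
    [0, 0, 0],
    [0, 0, 0],
  ],
  force=15,
)

```text
clock: 5.6
position: [0.4991, 0.0469, 0.0659]
ee_rot: [1.387, 2.819, 0.0]
force: [-1.2, -0.5, 2.0]
width: 0.344
gripper_force: 15.0
```

>>> carry_out(
  claw=[2, 2, 2, 2, 2],
  delta_pos=[
    [0, 0, -1],
    [0, 0, -2],
    [0, 0, -3],
    [0, 0, -2],
    [0, 0, 0],
  ],
  angular=[
    [0, 0, 0],
    [0, 0, 0],
    [0, 0, 0],
    [0, 0, 0],
    [0, 0, 0],
  ],
)

```text
clock: 6.1
position: [0.5008, 0.047, 0.1487]
ee_rot: [1.386, 2.815, 0.005]
force: [0.7, -0.3, -0.8]
width: 0.348
gripper_force: 15.0
```

```bash
python3 -c "
from plan import *
plan(.6435,-.092,.06,1.254-np.pi/2)
T=arm.get_image('top')
m=masks('remote',T,proj(np.array([[.499,.047,.15]]),T)[0]);print(m is not None and fit('remote',arm.observe()['position'][2]-.006,[(T,m)],[.499,.047,2.2]))
p=masks('polish',T,proj(np.array([[.5,.046,.06]]),T)[0]);print(p is not None and p.sum())
"
```

```text
{'t': 6.1, 'pos': array([0.5008, 0.047 , 0.1487]), 'tilt': 0.29, 'd_cm': array([-19.7 ,   2.79,   8.92]), 'closing': np.float64(0.656), 'q7': 0.64, 'turn_toolz': np.float64(0.973), 'd_after_turn': array([-8.79, 17.85,  8.92])}
False
False
```

Turn first (7×0.139), then translate.

>>> carry_out(
  claw=[2, 2, 2, 2, 2, 2, 2, 2, 2, 2, 2, 2, 2, 2, 2, 2],
  delta_pos=[
    [0, 0, 0],
    [0, 0, 0],
    [0, 0, 0],
    [0, 0, 0],
    [0, 0, 0],
    [0, 0, 0],
    [0, 0, 0],
    [-1.25, 2.55, 0],
    [-1.25, 2.55, 0],
    [-1.25, 2.55, 0],
    [-1.25, 2.55, 0],
    [-1.25, 2.55, 0],
    [-1.25, 2.55, 0],
    [-1.25, 2.55, 0],
    [0, 0, 3],
    [0, 0, 3],
  ],
  angular=[
    [0, 0, 0.139],
    [0, 0, 0.139],
    [0, 0, 0.139],
    [0, 0, 0.139],
    [0, 0, 0.139],
    [0, 0, 0.139],
    [0, 0, 0.139],
    [0, 0, 0],
    [0, 0, 0],
    [0, 0, 0],
    [0, 0, 0],
    [0, 0, 0],
    [0, 0, 0],
    [0, 0, 0],
    [0, 0, 0],
    [0, 0, 0],
  ],
)

```text
clock: 7.85
position: [0.6415, -0.0932, 0.084]
ee_rot: [2.545, 1.841, -0.001]
force: [0.5, 0.9, -1.0]
width: 0.346
gripper_force: 15.0
```

```bash
python3 -c "
from plan import *
plan(.6435,-.092,.0105,1.254-np.pi/2)"
```

```text
{'t': 7.85, 'pos': array([ 0.6415, -0.0932,  0.084 ]), 'tilt': 0.04, 'd_cm': array([0.18, 0.15, 7.35]), 'closing': np.float64(-0.319), 'q7': 0.13, 'turn_toolz': np.float64(-0.002), 'd_after_turn': array([0.18, 0.15, 7.35])}
```

>>> carry_out(
  claw=[2, 2, 2, 2, 2, 2, 2, 2],
  delta_pos=[
    [0.18, 0.15, 2],
    [0, 0, 2],
    [0, 0, 1.5],
    [0, 0, 0.8],
    [0, 0, 0.5],
    [0, 0, 0.3],
    [0, 0, 0.2],
    [0, 0, 0],
  ],
  angular=[
    [0, 0, 0],
    [0, 0, 0],
    [0, 0, 0],
    [0, 0, 0],
    [0, 0, 0],
    [0, 0, 0],
    [0, 0, 0],
    [0, 0, 0],
  ],
)

```text
clock: 8.65
position: [0.6436, -0.0907, 0.0131]
ee_rot: [2.544, 1.843, 0.001]
force: [-0.1, -0.3, -1.1]
width: 0.345
gripper_force: 15.0
```

>>> carry_out(
  claw=[2, 2, 2, 2],
  delta_pos=[
    [0, 0, 0.15],
    [0, 0, 0.1],
    [0, 0, 0.05],
    [0, 0, 0],
  ],
  angular=[
    [0, 0, 0],
    [0, 0, 0],
    [0, 0, 0],
    [0, 0, 0],
  ],
)

```text
clock: 9.05
position: [0.6434, -0.0906, 0.01]
ee_rot: [2.544, 1.843, 0.0]
force: [-1.2, 0.4, 1.7]
width: 0.345
gripper_force: 15.0
```

Touching down. Open, lift and check.

>>> carry_out(
  claw=[5.5, 5.5, 5.5, 5.5, 5.5, 5.5, 5.5, 7, 7],
  delta_pos=[
    [0, 0, 0],
    [0, 0, 0],
    [0, 0, 0],
    [0, 0, -1],
    [0, 0, -3],
    [0, 0, -4],
    [0, 0, -4],
    [0, 0, -2],
    [0, 0, 0],
  ],
  angular=[
    [0, 0, 0],
    [0, 0, 0],
    [0, 0, 0],
    [0, 0, 0],
    [0, 0, 0],
    [0, 0, 0],
    [0, 0, 0],
    [0, 0, 0],
    [0, 0, 0],
  ],
)

```text
clock: 9.95
position: [0.6454, -0.0915, 0.1541]
ee_rot: [2.541, 1.84, 0.008]
force: [0.1, -0.5, 0.5]
width: 0.722
gripper_force: 0.0
```

```bash
python3 - <<'E'
from plan import *
S=arm.get_image('scene');T=arm.get_image('top')
def both(l,x,y,z0,zc,tol=15):
    o=[(p,masks(l,p,proj(np.array([[x,y,zc]]),p)[0],tol)) for p in(T,S)]; o=[k for k in o if k[1] is not None]
    print(l,[('T' if k[0] is T else 'S',int(k[1].sum())) for k in o]); 
    if o: r=fit(l,z0,o,[x,y]); print(r); return r[0]
both('remote',.6435,-.092,.004,.015)
q=both('polish',.5,.046,.036,.05)
both('wedge',.434,.094,.036,.05)
plan(q[0],q[1],.042,.94)
cv2.imwrite('pics/c2.png',cv2.resize(np.hstack([cv2.cvtColor(p['frame'],4)[a:a+130,b:b+150] for p,a,b in((T,100,200),(S,180,190))]),None,fx=2.6,fy=2.6))
E
```

```text
remote [('S', 349)]
(array([ 0.64366348, -0.09185318,  1.18795283]), np.float64(0.10225080385852092))
polish [('S', 323)]
(array([0.50171798, 0.04291069, 0.42155913]), np.float64(0.19223544145272387))
wedge [('S', 422)]
(array([0.43430505, 0.09192675, 1.01650938]), np.float64(0.11391076115485566))
{'t': 10.35, 'pos': array([ 0.6428, -0.0906,  0.1487]), 'tilt': 0.1, 'd_cm': array([  8.29, -17.55,  10.7 ]), 'closing': np.float64(-0.317), 'q7': 0.08, 'turn_toolz': np.float64(-1.257), 'd_after_turn': array([19.26,  2.47, 10.7 ])}
```

View pics/c2.png

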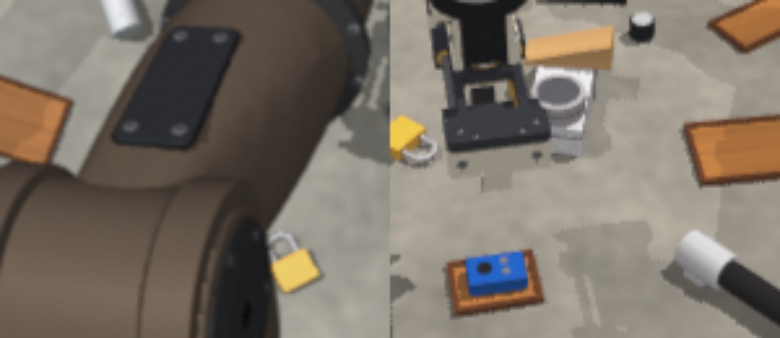

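The remote lies well in its tray, at about (495,275) in the crop. Next is the tin.

>>> carry_out(
  claw=[8, 8, 8, 8, 8, 8, 8, 8, 8, 8, 8, 8, 8, 8, 8, 8],
  delta_pos=[
    [0, 0, 0],
    [0, 0, 0],
    [0, 0, 0],
    [0, 0, 0],
    [0, 0, 0],
    [0, 0, 0],
    [0, 0, 0],
    [0, 0, 0],
    [0, 0, 0],
    [3.2, 0.4, 0],
    [3.2, 0.4, 0],
    [3.2, 0.4, 0],
    [3.2, 0.4, 0],
    [3.2, 0.4, 0],
    [3.2, 0.4, 0],
    [0, 0, 0],
  ],
  angular=[
    [0, 0, -0.14],
    [0, 0, -0.14],
    [0, 0, -0.14],
    [0, 0, -0.14],
    [0, 0, -0.14],
    [0, 0, -0.14],
    [0, 0, -0.14],
    [0, 0, -0.14],
    [0, 0, -0.14],
    [0, 0, 0],
    [0, 0, 0],
    [0, 0, 0],
    [0, 0, 0],
    [0, 0, 0],
    [0, 0, 0],
    [0, 0, 0],
  ],
)

```text
clock: 11.95
position: [0.4988, 0.0447, 0.1491]
ee_rot: [-0.963, -2.987, -0.001]
force: [0.1, -0.3, 0.1]
width: 0.871
gripper_force: 0.0
```

```bash
python3 -c "
from plan import *
plan(.501,.0455,.042,.95)"
```

```text
{'t': 11.95, 'pos': array([0.4988, 0.0447, 0.1491]), 'tilt': 0.2, 'd_cm': array([-0.17,  0.2 , 10.71]), 'closing': np.float64(0.947), 'q7': 0.87, 'turn_toolz': np.float64(-0.003), 'd_after_turn': array([-0.17,  0.2 , 10.71])}
```

>>> carry_out(
  claw=[8, 8, 8, 8, 8, 8, 8, 4, 4, 4, 4, 4, 4],
  delta_pos=[
    [-0.17, 0.2, 2.5],
    [0, 0, 2.5],
    [0, 0, 2.5],
    [0, 0, 1.7],
    [0, 0, 1.0],
    [0, 0, 0.5],
    [0, 0, 0],
    [0, 0, 0],
    [0, 0, 0],
    [0, 0, 0],
    [0, 0, 0],
    [0, 0, 0],
    [0, 0, 0],
  ],
  angular=[
    [0, 0, 0],
    [0, 0, 0],
    [0, 0, 0],
    [0, 0, 0],
    [0, 0, 0],
    [0, 0, 0],
    [0, 0, 0],
    [0, 0, 0],
    [0, 0, 0],
    [0, 0, 0],
    [0, 0, 0],
    [0, 0, 0],
    [0, 0, 0],
  ],
)

```text
clock: 13.25
position: [0.5049, 0.0422, 0.0432]
ee_rot: [0.97, 2.988, 0.001]
force: [-1.1, 0.8, 6.6]
width: 0.583
gripper_force: 15.0
```

```bash
python3 -c "
from plan import *
plan(.4644,-.2765,.1,None)
print(arm.observe()['force'],arm.observe()['ft_torque'],arm.observe()['joints'].round(3))
S=arm.get_image('scene');plan(.4644,-.2765,.1,None)
cv2.imwrite('pics/c3.png',cv2.resize(cv2.cvtColor(S['frame'],4)[130:270,160:340],None,fx=4,fy=4,interpolation=cv2.INTER_CUBIC))"
```

```text
{'t': 13.25, 'pos': array([0.5049, 0.0422, 0.0432]), 'tilt': 0.04, 'd_cm': array([-15.45, -28.17,  -5.7 ]), 'closing': np.float64(0.943), 'q7': 0.93}
[-1.08920224  0.75552473  6.61933564] [0.01799643 0.25938937 0.02909029] [-0.35   0.491  0.216  2.064 -0.179  0.603  0.932]
{'t': 13.3, 'pos': array([0.5049, 0.0422, 0.0431]), 'tilt': 0.04, 'd_cm': array([-15.45, -28.17,  -5.7 ]), 'closing': np.float64(0.943), 'q7': 0.93}
```

View pics/c3.png

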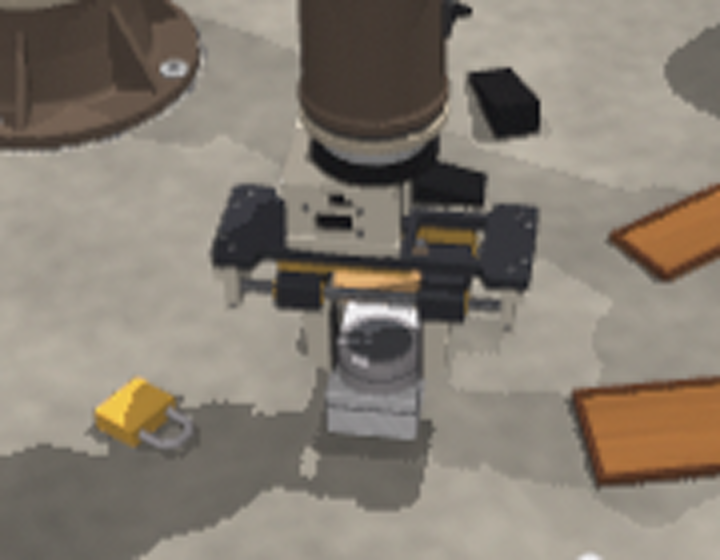

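>>> carry_out(
  claw=[4, 4, 4, 4, 4, 4],
  delta_pos=[
    [0, 0, -0.5],
    [0, 0, -1.5],
    [0, 0, -3],
    [0, 0, -3],
    [0, 0, -1],
    [0, 0, 0],
  ],
  angular=[
    [0, 0, 0],
    [0, 0, 0],
    [0, 0, 0],
    [0, 0, 0],
    [0, 0, 0],
    [0, 0, 0],
  ],
)

```text
clock: 13.9
position: [0.5055, 0.0423, 0.134]
ee_rot: [0.969, 2.986, 0.003]
force: [0.2, -0.8, -1.3]
width: 0.579
gripper_force: 15.0
```

```bash
python3 - <<'E'
from plan import *
plan(.4644,-.2765,.1,None)
S=arm.get_image('scene'); s=arm.observe()['position']
q=proj(np.array([[s[0],s[1],s[2]+.006]]),S)[0]; m=masks('polish',S,q,25)
print(q, m is not None and m.sum())
if m is not None: print(s,fit('polish',s[2]-.006,[(S,m)],s[:2]))
m=masks('wedge',S,(260,198),20); 
if m is not None: print(fit('wedge',.036,[(S,m)],[.434,.093,.985]))
cv2.imwrite('pics/c4.png',cv2.resize(cv2.cvtColor(S['frame'],4)[130:270,160:340],None,fx=4,fy=4,interpolation=cv2.INTER_CUBIC))
E
```

```text
{'t': 13.9, 'pos': array([0.5055, 0.0423, 0.134 ]), 'tilt': 0.16, 'd_cm': array([-15.4 , -28.22,   3.36]), 'closing': np.float64(0.943), 'q7': 0.88}
[253.29258023 190.72288459] 391
[0.50464632 0.04225644 0.13273099] (array([0.50034657, 0.04529005, 0.02959889]), np.float64(0.08004708652148318))
(array([0.43484797, 0.0908122 , 0.98402161]), np.float64(0.36016727652901204))
```

View pics/c4.png

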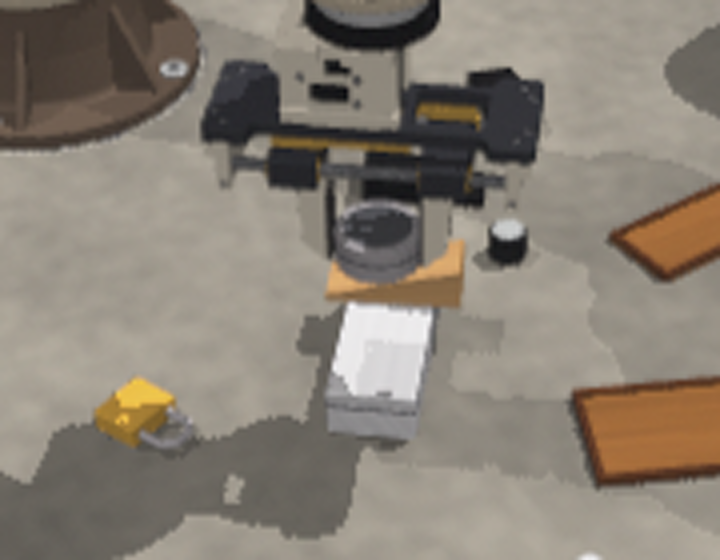

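The tin hangs level in the fingers, at about (378,240) in the crop, and is 5 mm off along tool x. The box with the wedge is undisturbed. I'm carrying the tin to the round tray.

```bash
python3 -c "
from plan import *
plan(.4686,-.2797,.06)"
```

```text
{'t': 14.05, 'pos': array([0.5037, 0.0421, 0.1316]), 'tilt': 0.11, 'd_cm': array([-16.07, -28.1 ,   7.17]), 'closing': np.float64(0.943), 'q7': 0.88}
```

>>> carry_out(
  claw=[4, 4, 4, 4, 4, 4, 4, 4, 4, 4, 4, 4, 4],
  delta_pos=[
    [-1.61, -2.81, 0],
    [-1.61, -2.81, 0],
    [-1.61, -2.81, 0],
    [-1.61, -2.81, 0],
    [-1.61, -2.81, 0],
    [-1.61, -2.81, 0],
    [-1.61, -2.81, 0],
    [-1.61, -2.81, 0],
    [-1.61, -2.81, 0],
    [-1.61, -2.81, 0],
    [0, 0, 2.5],
    [0, 0, 2.5],
    [0, 0, 0],
  ],
  angular=[
    [0, 0, 0],
    [0, 0, 0],
    [0, 0, 0],
    [0, 0, 0],
    [0, 0, 0],
    [0, 0, 0],
    [0, 0, 0],
    [0, 0, 0],
    [0, 0, 0],
    [0, 0, 0],
    [0, 0, 0],
    [0, 0, 0],
    [0, 0, 0],
  ],
)

```text
clock: 15.35
position: [0.4669, -0.2786, 0.0787]
ee_rot: [-0.969, -2.98, -0.001]
force: [-0.4, -0.2, -0.2]
width: 0.584
gripper_force: 15.0
```

```bash
python3 - <<'E'
from plan import *
plan(.4686,-.2797,.0105)
s=arm.observe()['position']
for n in('scene','top'):
    S=arm.get_image(n); q=proj(np.array([[s[0],s[1],s[2]+.006]]),S)[0]; m=masks('polish',S,q,25)
    if m is not None: print(n,m.sum(),s,fit('polish',s[2]-.006,[(S,m)],s[:2]))
    q=proj(np.array([[.4642,-.2765,.004]]),S)[0]; m=masks('tray_round',S,q,15)
    if m is not None: print(n,m.sum(),fit('tray_round',0,[(S,m)],[.464,-.276]))
E
```

```text
{'t': 15.35, 'pos': array([ 0.4669, -0.2786,  0.0787]), 'tilt': 0.44, 'd_cm': array([-0.25,  0.02,  6.82]), 'closing': np.float64(0.942), 'q7': 1.59}
scene 344 [ 0.46691998 -0.27856818  0.07873609] (array([ 0.46301309, -0.27547241,  1.2611098 ]), np.float64(0.31523904382470125))
scene 702 (array([ 0.46348823, -0.27898819,  1.21994469]), np.float64(0.04380561259411364))
top 142 [ 0.46691998 -0.27856818  0.07873609] (array([ 0.46192928, -0.26776454,  0.20709101]), np.float64(0.6574185765983112))
top 198 (array([ 0.4692211 , -0.27469982,  0.03043266]), np.float64(0.712313839447875))
```

>>> carry_out(
  claw=[4, 4, 4, 4, 4, 4, 4, 4],
  delta_pos=[
    [-0.23, -0.06, 2],
    [0, 0, 2],
    [0, 0, 1.2],
    [0, 0, 0.7],
    [0, 0, 0.4],
    [0, 0, 0.3],
    [0, 0, 0.2],
    [0, 0, 0],
  ],
  angular=[
    [0, 0, 0],
    [0, 0, 0],
    [0, 0, 0],
    [0, 0, 0],
    [0, 0, 0],
    [0, 0, 0],
    [0, 0, 0],
    [0, 0, 0],
  ],
)

```text
clock: 16.45
position: [0.4715, -0.2817, 0.0149]
ee_rot: [0.97, 2.988, 0.0]
force: [-0.2, -0.5, -1.0]
width: 0.581
gripper_force: 15.0
```

>>> carry_out(
  claw=[4, 4, 4, 4, 4],
  delta_pos=[
    [0.3, 0.05, 0],
    [0, 0, 0.2],
    [0, 0, 0.12],
    [0, 0, 0.08],
    [0, 0, 0],
  ],
  angular=[
    [0, 0, 0],
    [0, 0, 0],
    [0, 0, 0],
    [0, 0, 0],
    [0, 0, 0],
  ],
)

```text
clock: 16.95
position: [0.4692, -0.2794, 0.0112]
ee_rot: [0.97, 2.988, 0.001]
force: [-0.2, 1.8, 6.5]
width: 0.583
gripper_force: 15.0
```

Set down. Release, rise and look; the wedge comes next.

>>> carry_out(
  claw=[8, 8, 8, 8, 8, 8, 8, 8, 8],
  delta_pos=[
    [0, 0, 0],
    [0, 0, 0],
    [0, 0, 0],
    [0, 0, -1],
    [0, 0, -3],
    [0, 0, -4],
    [0, 0, -4],
    [0, 0, -2],
    [0, 0, 0],
  ],
  angular=[
    [0, 0, 0],
    [0, 0, 0],
    [0, 0, 0],
    [0, 0, 0],
    [0, 0, 0],
    [0, 0, 0],
    [0, 0, 0],
    [0, 0, 0],
    [0, 0, 0],
  ],
)

```text
clock: 17.85
position: [0.471, -0.2806, 0.1545]
ee_rot: [0.969, 2.982, -0.001]
force: [-1.0, 0.9, -0.5]
width: 0.87
gripper_force: 0.0
```

```bash
cat > m2.py <<'E'
from plan import *
def both(l,x,y,z0,zc,yaw=None,tol=15,occ=()):
    o=[(p,masks(l,p,proj(np.array([[x,y,zc]]),p)[0],tol)) for p in(T,S)]; o=[k for k in o if k[1] is not None]
    for k in [o]+([[a] for a in o] if len(o)>1 else []):
        if k: r=fit(l,z0,k,[x,y] if yaw is None else [x,y,yaw],occ); print(l,['T' if a[0] is T else 'S' for a in k],r[0].round(4),round(r[1],3))
S=arm.get_image('scene');T=arm.get_image('top')
E
python3 - <<'E'
from m2 import *
both('polish',.464,-.277,.004,.015)
both('wedge',.434,.093,.036,.05,.985)
both('box',.468,.069,0,.03,-.6,20,[('wedge',(.4341,.0935,.985),.036)])
plan(.44,.1,.042,.985+np.pi/2)
E
```

```text
polish ['T', 'S'] [ 0.4659 -0.2758  0.7272] 0.098
polish ['T'] [ 0.4651 -0.2755  0.0767] 0.071
polish ['S'] [ 0.4659 -0.2765  1.0368] 0.109
wedge ['T', 'S'] [0.4342 0.0933 0.9972] 0.084
wedge ['T'] [0.4333 0.0945 0.9996] 0.067
wedge ['S'] [0.4348 0.0923 1.003 ] 0.073
box ['T', 'S'] [ 0.4657  0.0682 -0.6174] 0.063
box ['T'] [ 0.4668  0.0698 -0.6459] 0.056
box ['S'] [ 0.4645  0.067  -0.606 ] 0.049
{'t': 18.25, 'pos': array([ 0.4687, -0.2793,  0.1498]), 'tilt': 0.1, 'd_cm': array([24.59, 29.01, 10.81]), 'closing': np.float64(0.943), 'q7': 1.55, 'turn_toolz': np.float64(1.529), 'd_after_turn': array([ 30.02, -23.34,  10.81])}
```

>>> carry_out(
  claw=[6, 6, 6, 6, 6, 6, 6, 6, 6, 6, 6, 6, 6, 6, 6, 6, 6, 6, 6, 6],
  delta_pos=[
    [0, 0, 0],
    [0, 0, 0],
    [0, 0, 0],
    [0, 0, 0],
    [0, 0, 0],
    [0, 0, 0],
    [0, 0, 0],
    [0, 0, 0],
    [0, 0, 0],
    [0, 0, 0],
    [3.12, -2.2, 0],
    [3.12, -2.2, 0],
    [3.12, -2.2, 0],
    [3.12, -2.2, 0],
    [3.12, -2.2, 0],
    [3.12, -2.2, 0],
    [3.12, -2.2, 0],
    [3.12, -2.2, 0],
    [3.12, -2.2, 0],
    [3.12, -2.2, 0],
  ],
  angular=[
    [0, 0, 0.148],
    [0, 0, 0.148],
    [0, 0, 0.148],
    [0, 0, 0.148],
    [0, 0, 0.148],
    [0, 0, 0.148],
    [0, 0, 0.148],
    [0, 0, 0.148],
    [0, 0, 0.148],
    [0, 0, 0.148],
    [0, 0, 0],
    [0, 0, 0],
    [0, 0, 0],
    [0, 0, 0],
    [0, 0, 0],
    [0, 0, 0],
    [0, 0, 0],
    [0, 0, 0],
    [0, 0, 0],
    [0, 0, 0],
  ],
)

```text
clock: 20.25
position: [0.4394, 0.1026, 0.1505]
ee_rot: [2.731, 1.552, -0.0]
force: [1.0, -0.6, -0.5]
width: 0.652
gripper_force: 0.0
```

>>> carry_out(
  claw=[6, 6, 6],
  delta_pos=[
    [0, 0, 0],
    [0, 0, 0],
    [0, 0, 0],
  ],
  angular=[
    [0, 0, 0.04],
    [0, 0, 0],
    [0, 0, 0],
  ],
)

```text
clock: 20.55
position: [0.4397, 0.1005, 0.1505]
ee_rot: [2.761, 1.498, -0.001]
force: [-0.4, -0.2, -0.4]
width: 0.651
gripper_force: 0.0
```

```bash
python3 -c "
from plan import *
plan(.4396,.1018,.042,.99-np.pi/2)"
```

```text
{'t': 20.55, 'pos': array([0.4397, 0.1005, 0.1505]), 'tilt': 0.04, 'd_cm': array([ 0.11, -0.08, 10.85]), 'closing': np.float64(-0.577), 'q7': -0.61, 'turn_toolz': np.float64(0.004), 'd_after_turn': array([ 0.11, -0.08, 10.85])}
```

>>> carry_out(
  claw=[6, 6, 6, 6, 6, 6, 6, 6, 2.5, 2.5, 2.5, 2.5, 2.5],
  delta_pos=[
    [0.11, -0.08, 2.5],
    [0, 0, 2.5],
    [0, 0, 2.5],
    [0, 0, 1.8],
    [0, 0, 1.0],
    [0, 0, 0.5],
    [0, 0, 0],
    [0, 0, 0],
    [0, 0, 0],
    [0, 0, 0],
    [0, 0, 0],
    [0, 0, 0],
    [0, 0, 0],
  ],
  angular=[
    [0, 0, 0],
    [0, 0, 0],
    [0, 0, 0],
    [0, 0, 0],
    [0, 0, 0],
    [0, 0, 0],
    [0, 0, 0],
    [0, 0, 0],
    [0, 0, 0],
    [0, 0, 0],
    [0, 0, 0],
    [0, 0, 0],
    [0, 0, 0],
  ],
  force=15,
)

```text
clock: 21.85
position: [0.4399, 0.1027, 0.043]
ee_rot: [-2.761, -1.498, -0.001]
force: [-0.5, 0.1, 5.5]
width: 0.393
gripper_force: 15.0
```

>>> carry_out(
  claw=[2.5, 2.5, 2.5, 2.5, 2.5, 2.5],
  delta_pos=[
    [0, 0, -0.5],
    [0, 0, -1.5],
    [0, 0, -3],
    [0, 0, -3],
    [0, 0, -1],
    [0, 0, 0],
  ],
  angular=[
    [0, 0, 0],
    [0, 0, 0],
    [0, 0, 0],
    [0, 0, 0],
    [0, 0, 0],
    [0, 0, 0],
  ],
)

```text
clock: 22.45
position: [0.4405, 0.103, 0.1338]
ee_rot: [-2.761, -1.498, -0.004]
force: [-0.9, 0.6, -0.6]
width: 0.393
gripper_force: 15.0
```

```bash
python3 - <<'E'
from m2 import *
s=arm.observe()['position']; print(s)
x=np.array([.546,.838])
both('wedge',*(s[:2]-.011*x),s[2]-.007,s[2],.994,25)
ty=1.683; u=np.array([np.cos(ty),np.sin(ty)]); t=np.array([.4448,.3360])+.011*u
plan(*t,.06,ty-np.pi/2)
cv2.imwrite('pics/c5.png',cv2.resize(cv2.cvtColor(S['frame'],4)[120:270,180:380],None,fx=3.5,fy=3.5,interpolation=cv2.INTER_CUBIC))
E
```

```text
[0.43921351 0.10268596 0.13210175]
wedge ['S'] [0.4341 0.093  0.9913] 0.605
{'t': 22.65, 'pos': array([0.439 , 0.1023, 0.1317]), 'tilt': 0.11, 'd_cm': array([ 20.77, -12.95,   7.15]), 'closing': np.float64(-0.577), 'q7': -0.57, 'turn_toolz': np.float64(-0.689), 'd_after_turn': array([24.26,  3.21,  7.15])}
```

View pics/c5.png

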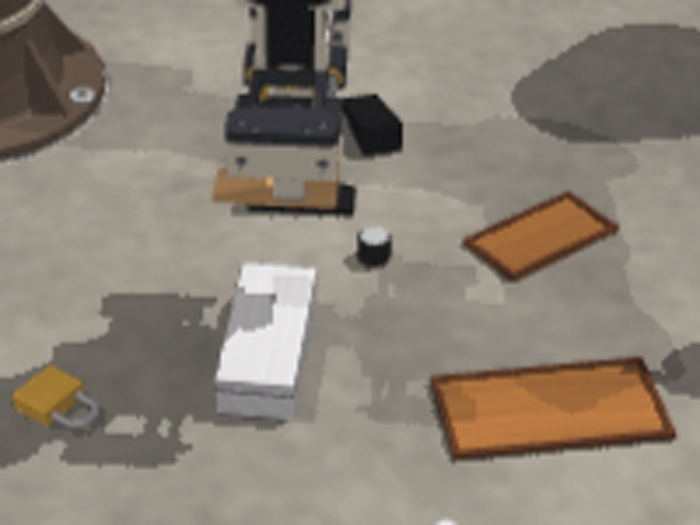

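The wedge is held level, at about (280,188) in the crop, and the box is undisturbed. I'm carrying the wedge to the medium tray.

>>> carry_out(
  claw=[2.5, 2.5, 2.5, 2.5, 2.5, 2.5, 2.5, 2.5, 2.5, 2.5, 2.5, 2.5, 2.5, 2.5, 2.5, 2.5, 2.5],
  delta_pos=[
    [0, 0, 0],
    [0, 0, 0],
    [0, 0, 0],
    [0, 0, 0],
    [0, 0, 0],
    [3.03, 0.4, 0],
    [3.03, 0.4, 0],
    [3.03, 0.4, 0],
    [3.03, 0.4, 0],
    [3.03, 0.4, 0],
    [3.03, 0.4, 0],
    [3.03, 0.4, 0],
    [3.03, 0.4, 0],
    [0, 0, 2.5],
    [0, 0, 2.5],
    [0, 0, 2],
    [0, 0, 0],
  ],
  angular=[
    [0, 0, -0.138],
    [0, 0, -0.138],
    [0, 0, -0.138],
    [0, 0, -0.138],
    [0, 0, -0.138],
    [0, 0, 0],
    [0, 0, 0],
    [0, 0, 0],
    [0, 0, 0],
    [0, 0, 0],
    [0, 0, 0],
    [0, 0, 0],
    [0, 0, 0],
    [0, 0, 0],
    [0, 0, 0],
    [0, 0, 0],
    [0, 0, 0],
  ],
)

```text
clock: 24.35
position: [0.4421, 0.3451, 0.0591]
ee_rot: [-2.092, -2.343, 0.011]
force: [0.4, -0.3, 0.3]
width: 0.387
gripper_force: 15.0
```

>>> carry_out(
  claw=[2.5, 2.5, 2.5],
  delta_pos=[
    [0, 0, 0],
    [0, 0, 0],
    [0, 0, 0],
  ],
  angular=[
    [0, 0, 0],
    [0, 0, 0],
    [0, 0, 0],
  ],
)

```text
clock: 24.65
position: [0.4448, 0.3473, 0.0637]
ee_rot: [2.093, 2.343, 0.003]
force: [-0.2, 0.4, 0.7]
width: 0.393
gripper_force: 15.0
```

```bash
python3 - <<'E'
from m2 import *
s=arm.observe()['position']
ty=1.683; u=np.array([np.cos(ty),np.sin(ty)]); t=np.array([.4448,.3360])+.011*u
plan(*t,.0115,ty-np.pi/2)
both('wedge',*(s[:2]-.011*u),s[2]-.007,s[2],ty,25)
both('tray_medium',.4448,.336,0,.004,ty,20)
E
```

```text
{'t': 24.75, 'pos': array([0.4446, 0.3473, 0.0636]), 'tilt': 0.09, 'd_cm': array([-0.03, -0.12,  5.2 ]), 'closing': np.float64(0.113), 'q7': -0.32, 'turn_toolz': np.float64(0.001), 'd_after_turn': array([-0.03, -0.12,  5.2 ])}
wedge ['T', 'S'] [0.4467 0.3279 1.724 ] 0.494
wedge ['T'] [0.4489 0.3287 1.5921] 0.597
wedge ['S'] [0.4449 0.3282 1.9422] 0.379
tray_medium ['T', 'S'] [0.446  0.3334 1.6896] 0.38
tray_medium ['T'] [0.4418 0.3316 1.7564] 0.675
tray_medium ['S'] [0.4467 0.3345 1.6882] 0.073
```

>>> carry_out(
  claw=[2.5, 2.5, 2.5, 2.5, 2.5, 2.5, 2.5, 2.5, 2.5],
  delta_pos=[
    [0, -0.1, 2],
    [0, 0, 1.5],
    [0, 0, 0.7],
    [0, 0, 0.4],
    [0, 0, 0.25],
    [0, 0, 0.15],
    [0, 0, 0.1],
    [0, 0, 0],
    [0, 0, 0],
  ],
  angular=[
    [0, 0, 0],
    [0, 0, 0],
    [0, 0, 0],
    [0, 0, 0],
    [0, 0, 0],
    [0, 0, 0],
    [0, 0, 0],
    [0, 0, 0],
    [0, 0, 0],
  ],
)

```text
clock: 25.85
position: [0.4434, 0.347, 0.012]
ee_rot: [2.092, 2.343, 0.001]
force: [-0.7, 0.8, 0.1]
width: 0.392
gripper_force: 15.0
```

>>> carry_out(
  claw=[2.5, 2.5, 2.5, 5, 5, 5, 5, 5, 5, 5, 5, 5, 5],
  delta_pos=[
    [0, 0, 0.08],
    [0, 0, 0.04],
    [0, 0, 0],
    [0, 0, 0],
    [0, 0, 0],
    [0, 0, 0],
    [0, 0, -1],
    [0, 0, -3],
    [0, 0, -4],
    [0, 0, -4],
    [0, 0, -2],
    [0, 0, 0],
    [0, 0, 0],
  ],
  angular=[
    [0, 0, 0],
    [0, 0, 0],
    [0, 0, 0],
    [0, 0, 0],
    [0, 0, 0],
    [0, 0, 0],
    [0, 0, 0],
    [0, 0, 0],
    [0, 0, 0],
    [0, 0, 0],
    [0, 0, 0],
    [0, 0, 0],
    [0, 0, 0],
  ],
)

```text
clock: 27.15
position: [0.4432, 0.347, 0.151]
ee_rot: [-2.092, -2.343, -0.002]
force: [-0.7, -0.4, -0.3]
width: 0.538
gripper_force: 0.0
```

```bash
python3 - <<'E'
from m2 import *
both('wedge',.444,.336,.004,.015,1.683,20)
both('box',.466,.0685,0,.03,-.62,20)
plan(.466,.0685,.012,-.62+np.pi/2)
cv2.imwrite('pics/c6.png',cv2.resize(cv2.cvtColor(S['frame'],4)[120:270,180:380],None,fx=3.5,fy=3.5,interpolation=cv2.INTER_CUBIC))
E
```

```text
wedge ['T', 'S'] [0.4455 0.3332 1.6314] 0.221
wedge ['T'] [0.4454 0.33   1.5975] 0.326
wedge ['S'] [0.4459 0.3322 1.6427] 0.099
box ['T', 'S'] [ 0.4668  0.0678 -0.6374] 0.073
box ['T'] [ 0.4651  0.0697 -0.6067] 0.095
box ['S'] [ 0.4669  0.0676 -0.632 ] 0.047
{'t': 27.45, 'pos': array([0.4429, 0.3464, 0.1496]), 'tilt': 0.1, 'd_cm': array([-27.86,  -0.81,  13.8 ]), 'closing': np.float64(0.113), 'q7': -0.38, 'turn_toolz': np.float64(-0.838), 'd_after_turn': array([-18.03, -21.25,  13.8 ])}
```

View pics/c6.png

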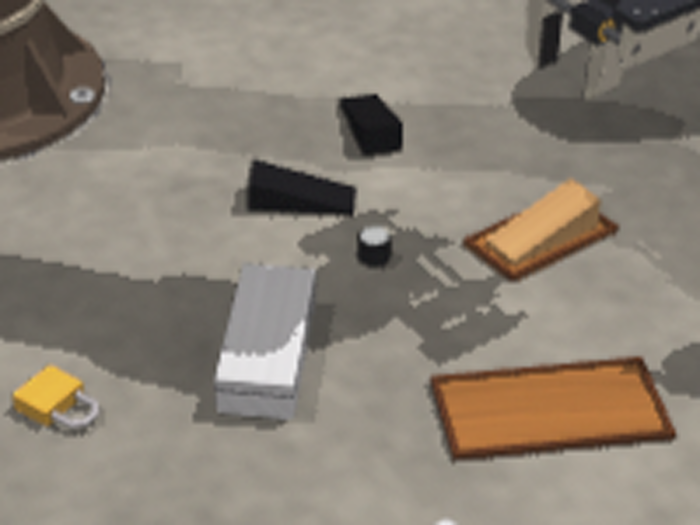

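The wedge lies within the medium tray, at about (543,228) in the crop, and the box is clear at (265,340). Now the box.

>>> carry_out(
  claw=[8.8, 8.8, 8.8, 8.8, 8.8, 8.8, 8.8, 8.8, 8.8, 8.8, 8.8, 8.8, 8.8, 8.8, 8.8, 8.8, 8.8],
  delta_pos=[
    [0, 0, 0],
    [0, 0, 0],
    [0, 0, 0],
    [0, 0, 0],
    [0, 0, 0],
    [0, 0, 0],
    [-2.25, -2.66, 0],
    [-2.25, -2.66, 0],
    [-2.25, -2.66, 0],
    [-2.25, -2.66, 0],
    [-2.25, -2.66, 0],
    [-2.25, -2.66, 0],
    [-2.25, -2.66, 0],
    [-2.25, -2.66, 0],
    [0, 0, 3],
    [0, 0, 0],
    [0, 0, 0],
  ],
  angular=[
    [0, 0, -0.14],
    [0, 0, -0.14],
    [0, 0, -0.14],
    [0, 0, -0.14],
    [0, 0, -0.14],
    [0, 0, -0.14],
    [0, 0, 0],
    [0, 0, 0],
    [0, 0, 0],
    [0, 0, 0],
    [0, 0, 0],
    [0, 0, 0],
    [0, 0, 0],
    [0, 0, 0],
    [0, 0, 0],
    [0, 0, 0],
    [0, 0, 0],
  ],
)

```text
clock: 29.15
position: [0.4661, 0.0693, 0.1203]
ee_rot: [-0.954, -2.991, 0.002]
force: [0.9, -0.5, 0.2]
width: 0.959
gripper_force: 0.0
```

```bash
python3 -c "
from plan import *
plan(.4662,.0683,.012,.941)"
```

```text
{'t': 29.15, 'pos': array([0.4661, 0.0693, 0.1203]), 'tilt': 0.13, 'd_cm': array([-0.09, -0.05, 10.83]), 'closing': np.float64(0.953), 'q7': 0.87, 'turn_toolz': np.float64(0.012), 'd_after_turn': array([-0.09, -0.05, 10.83])}
```

>>> carry_out(
  claw=[8.8, 8.8, 8.8, 8.8, 8.8, 8.8, 8.8, 8.8, 4, 4, 4, 4, 4],
  delta_pos=[
    [-0.09, -0.05, 2.5],
    [0, 0, 2.5],
    [0, 0, 2.5],
    [0, 0, 1.8],
    [0, 0, 1.0],
    [0, 0, 0.5],
    [0, 0, 0],
    [0, 0, 0],
    [0, 0, 0],
    [0, 0, 0],
    [0, 0, 0],
    [0, 0, 0],
    [0, 0, 0],
  ],
  angular=[
    [0, 0, 0.01],
    [0, 0, 0],
    [0, 0, 0],
    [0, 0, 0],
    [0, 0, 0],
    [0, 0, 0],
    [0, 0, 0],
    [0, 0, 0],
    [0, 0, 0],
    [0, 0, 0],
    [0, 0, 0],
    [0, 0, 0],
    [0, 0, 0],
  ],
  force=35,
)

```text
clock: 30.45
position: [0.467, 0.068, 0.0127]
ee_rot: [-0.97, -2.988, 0.0]
force: [-0.9, -0.8, 3.4]
width: 0.626
gripper_force: 35.0
```

>>> carry_out(
  claw=[4, 4, 4, 4, 4, 4, 4],
  delta_pos=[
    [0, 0, -0.5],
    [0, 0, -1.5],
    [0, 0, -2.5],
    [0, 0, -2],
    [0, 0, -1],
    [0, 0, 0],
    [0, 0, 0],
  ],
  angular=[
    [0, 0, 0],
    [0, 0, 0],
    [0, 0, 0],
    [0, 0, 0],
    [0, 0, 0],
    [0, 0, 0],
    [0, 0, 0],
  ],
)

```text
clock: 31.15
position: [0.4667, 0.0683, 0.087]
ee_rot: [-0.97, -2.988, 0.0]
force: [-0.2, -0.3, -4.0]
width: 0.63
gripper_force: 35.0
```

```bash
python3 - <<'E'
from m2 import *
s=arm.observe()['position']; print(s)
both('box',s[0],s[1],s[2]-.0127,s[2],-.63,30)
both('tray_long',.6184,.2217,0,.004,1.196,20)
plan(.6183,.2217,.04,1.196-np.pi/2)
E
```

```text
[0.46639244 0.06807478 0.08659915]
box ['S'] [ 0.467   0.064  -0.5086] 0.223
tray_long ['T', 'S'] [0.6188 0.224  1.217 ] 0.116
tray_long ['T'] [0.62   0.2304 1.2135] 0.146
tray_long ['S'] [0.6181 0.2219 1.2326] 0.075
{'t': 31.45, 'pos': array([0.4668, 0.068 , 0.0869]), 'tilt': 0.07, 'd_cm': array([-3.24, 21.34,  4.67]), 'closing': np.float64(0.943), 'q7': 0.9, 'turn_toolz': np.float64(1.318), 'd_after_turn': array([19.85,  8.48,  4.67])}
```

>>> carry_out(
  claw=[4, 4, 4, 4, 4, 4, 4, 4, 4, 4, 4, 4, 4, 4, 4, 4, 4, 4, 4, 4],
  delta_pos=[
    [0, 0, 0],
    [0, 0, 0],
    [0, 0, 0],
    [0, 0, 0],
    [0, 0, 0],
    [0, 0, 0],
    [0, 0, 0],
    [0, 0, 0],
    [0, 0, 0],
    [0, 0, 0],
    [2.84, 1.21, 0],
    [2.84, 1.21, 0],
    [2.84, 1.21, 0],
    [2.84, 1.21, 0],
    [2.84, 1.21, 0],
    [2.84, 1.21, 0],
    [2.84, 1.21, 0],
    [0, 0, 2],
    [0, 0, 0],
    [0, 0, 0],
  ],
  angular=[
    [0, 0, 0.132],
    [0, 0, 0.132],
    [0, 0, 0.132],
    [0, 0, 0.132],
    [0, 0, 0.132],
    [0, 0, 0.132],
    [0, 0, 0.132],
    [0, 0, 0.132],
    [0, 0, 0.132],
    [0, 0, 0.132],
    [0, 0, 0],
    [0, 0, 0],
    [0, 0, 0],
    [0, 0, 0],
    [0, 0, 0],
    [0, 0, 0],
    [0, 0, 0],
    [0, 0, 0],
    [0, 0, 0],
    [0, 0, 0],
  ],
)

```text
clock: 33.45
position: [0.6181, 0.2209, 0.0669]
ee_rot: [-2.599, -1.765, 0.004]
force: [0.2, -0.1, -2.8]
width: 0.626
gripper_force: 35.0
```

```bash
python3 - <<'E'
from m2 import *
plan(.6183,.2217,.0165,1.196-np.pi/2)
cv2.imwrite('pics/c7.png',cv2.resize(cv2.cvtColor(S['frame'],4)[150:290,240:440],None,fx=3.5,fy=3.5,interpolation=cv2.INTER_CUBIC))
E
```

```text
{'t': 33.55, 'pos': array([0.619 , 0.2209, 0.0681]), 'tilt': 0.01, 'd_cm': array([ 0.04, -0.1 ,  5.16]), 'closing': np.float64(-0.378), 'q7': -0.34, 'turn_toolz': np.float64(-0.003), 'd_after_turn': array([ 0.04, -0.1 ,  5.16])}
```

View pics/c7.png

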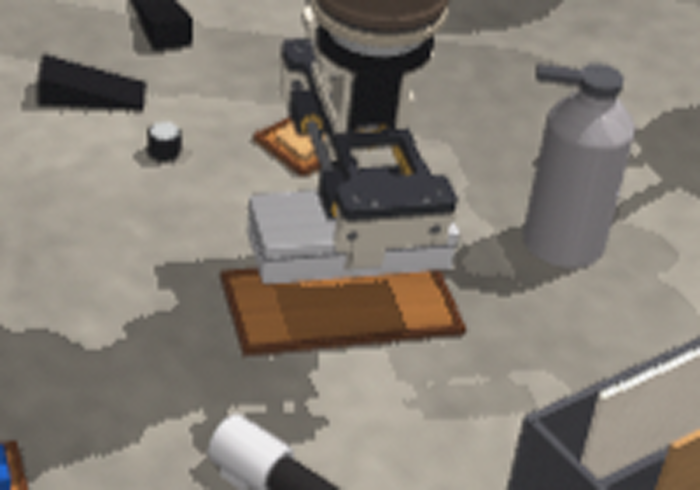

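The box hangs level over the long tray, at about (350,240) in the crop, with the dispenser well clear. Lowering it.

>>> carry_out(
  claw=[4, 4, 4, 4, 4, 4, 4, 4, 4, 4],
  delta_pos=[
    [0, -0.1, 1.5],
    [0, 0, 1.5],
    [0, 0, 0.9],
    [0, 0, 0.5],
    [0, 0, 0.3],
    [0, 0, 0.2],
    [0, 0, 0.15],
    [0, 0, 0.1],
    [0, 0, 0],
    [0, 0, 0],
  ],
  angular=[
    [0, 0, 0],
    [0, 0, 0],
    [0, 0, 0],
    [0, 0, 0],
    [0, 0, 0],
    [0, 0, 0],
    [0, 0, 0],
    [0, 0, 0],
    [0, 0, 0],
    [0, 0, 0],
  ],
)

```text
clock: 34.55
position: [0.6184, 0.2222, 0.0168]
ee_rot: [-2.598, -1.766, -0.001]
force: [-2.1, -0.8, 4.1]
width: 0.628
gripper_force: 35.0
```

Contact at the expected height. Release and retreat.

>>> carry_out(
  claw=[7.5, 7.5, 7.5, 7.5, 7.5, 7.5, 7.5, 7.5, 7.5, 7.5, 7.5, 7.5, 7.5, 7.5, 7.5],
  delta_pos=[
    [0, 0, 0],
    [0, 0, 0],
    [0, 0, 0],
    [0, 0, 0],
    [0, 0, -1],
    [0, 0, -2],
    [0, 0, -3],
    [0, 0, -4],
    [0, 0, -4],
    [-3, 0, -1],
    [-4, 0, 0],
    [-4, 0, 0],
    [-4, 0, 0],
    [-4, 0, 0],
    [0, 0, 0],
  ],
  angular=[
    [0, 0, 0],
    [0, 0, 0],
    [0, 0, 0],
    [0, 0, 0],
    [0, 0, 0],
    [0, 0, 0],
    [0, 0, 0],
    [0, 0, 0],
    [0, 0, 0],
    [0, 0, 0],
    [0, 0, 0],
    [0, 0, 0],
    [0, 0, 0],
    [0, 0, 0],
    [0, 0, 0],
  ],
)

```text
clock: 36.05
position: [0.5463, 0.0392, 0.1674]
ee_rot: [2.605, 1.754, -0.0]
force: [0.9, -0.2, 0.3]
width: 0.817
gripper_force: 0.0
```

```bash
python3 - <<'E'
from m2 import *
both('box',.618,.222,.004,.03,1.196,20)
both('wedge',.444,.336,.004,.015,1.683,20)
both('polish',.465,-.277,.004,.015)
both('remote',.6435,-.092,.004,.015,1.25)
a=[cv2.cvtColor(p['frame'],4) for p in(S,T)]
cv2.imwrite('pics/c8.png',cv2.resize(np.vstack([a[0][150:310,90:430],a[1][90:250,100:440]]),None,fx=1.85,fy=1.85,interpolation=cv2.INTER_CUBIC))
E
```

```text
box ['T', 'S'] [0.6231 0.2272 1.2159] 0.61
box ['T'] [0.6211 0.2275 1.181 ] 0.261
box ['S'] [0.6332 0.1976 1.2195] 0.712
wedge ['T', 'S'] [0.4453 0.3352 1.6773] 0.068
wedge ['T'] [0.4456 0.3355 1.6633] 0.065
wedge ['S'] [0.4459 0.3334 1.6869] 0.057
polish ['T', 'S'] [ 0.465  -0.2753  0.4292] 0.104
polish ['T'] [ 0.4651 -0.2748 -0.0061] 0.043
polish ['S'] [ 0.4663 -0.2755  1.0302] 0.157
remote ['T', 'S'] [ 0.6438 -0.091   1.2319] 0.11
remote ['T'] [ 0.6447 -0.0898  1.2163] 0.086
remote ['S'] [ 0.6421 -0.0917  1.2192] 0.108
```

View pics/c8.png

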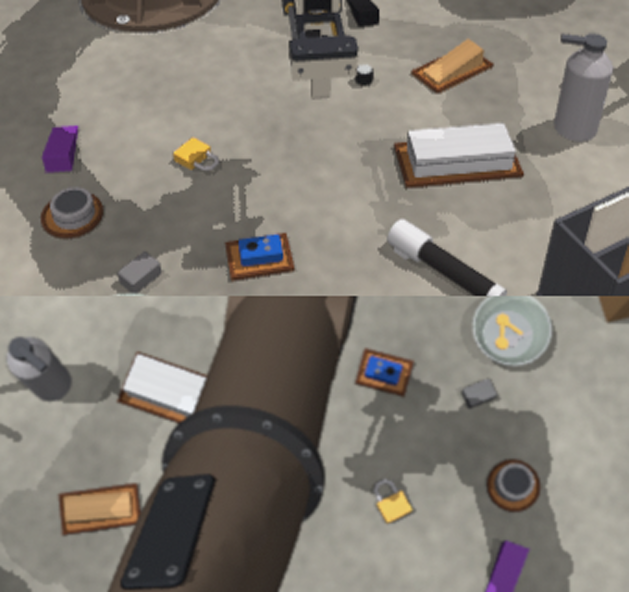

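All four things lie flat within their trays. In the scene half of the crop they are: box (460,150), wedge (452,65), tin (72,208) and remote (260,250). The bowl and dispenser look undisturbed and the gripper is clear, so I'm handing in.

```bash
python3 -c "
from cell import arm
print(arm.sign_off())"
```

```text
the job is handed in; nothing more can be done
None
```

I put the remote, polish tin, wedge and aluminium box into their trays in that order, and handed the job in at about 36 s of the 112 s. The last pictures show all four flat within their rims and the bowl and dispenser undisturbed, but the hand-in returned no verdict.

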